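# Sort a pawned lot by metal for weighing

### The job

Sort the customer's lot on the black pad for appraisal: both gold pieces (signet ring and gold bar) go in the red-lined tray, the silver bar and silver napkin ring in the blue-lined tray, and the pocket watch in the cream-lined tray, since a watch is not weighed as metal. Set each piece down without dropping it, so that it rests flat on the lining the same way up as it lies now, not on another piece or on a tray's edge, and leave the balance scale and the loupe where they are.

Things in the scene. Friction and masses are not known exactly. Their poses are not given: they have to be found in the camera images.
- signet_ring: gold signet ring lying on its side (finger hole upright): plain band 24 mm outside diameter, 19.6 mm hole, 8 mm high all round, with a 14 mm wide flat-faced bezel on its +x side reaching 15 mm from the centre; about 20 g. Origin: centre of the underside, z up; grip across its y (24 mm). Starts on the black pad (pad top 3 mm above the counter).
- gold_bar: small solid gold ingot, 40 (its x) x 24 (its y) x 6 (z) mm, about 100 g. Origin: centre of the underside, z up; grip across its y (24 mm). Starts on the black pad (pad top 3 mm above the counter).
- silver_bar: small solid silver ingot, 52 (its x) x 28 (its y) x 7 (z) mm, about 100 g. Origin: centre of the underside, z up; grip across its y (28 mm). Starts on the black pad (pad top 3 mm above the counter).
- napkin_ring: silver napkin ring, a plain open tube standing on end: 44 mm outside diameter, 2 mm wall, 28 mm high, about 45 g. Origin: centre of the lower rim's plane, z up along the tube; grip across the outside (44 mm). Starts on the black pad (pad top 3 mm above the counter).
- pocket_watch: silver pocket watch lying face up, white dial: case 48 mm diameter (widest 4 to 10 mm up), 13 mm thick, crown and bow on its +x side reaching 45 mm from the centre; about 90 g. Origin: centre of the case's underside, z up; grip across its y (48 mm). Starts on the black pad (pad top 3 mm above the counter).
- tray_red: low open walnut tray lined with red cloth, 110 (its x) x 150 (its y) mm outside and 20 mm high; walls 5 mm thick, so 100 x 140 mm inside; the lining's surface is 6 mm above the tray's underside. Fixed to the counter, in a row of three beyond the pad whose order changes. Origin: centre of the underside, z up.
- tray_blue: low open walnut tray lined with blue cloth, 110 (its x) x 150 (its y) mm outside and 20 mm high; walls 5 mm thick, so 100 x 140 mm inside; the lining's surface is 6 mm above the tray's underside. Fixed to the counter, in a row of three beyond the pad whose order changes. Origin: centre of the underside, z up.
- tray_cream: low open walnut tray lined with cream cloth, 110 (its x) x 150 (its y) mm outside and 20 mm high; walls 5 mm thick, so 100 x 140 mm inside; the lining's surface is 6 mm above the tray's underside. Fixed to the counter, in a row of three beyond the pad whose order changes. Origin: centre of the underside, z up.
- scale: brass balance scale on a 200 (its x) x 100 (its y) x 22 mm walnut base, to the left of the work: pillar 212 mm high, beam along x at 188 mm with two 68 mm pans 86 mm either side of the pillar; reaches 120 mm from the centre in x. 1.8 kg, stands loose. Leave it alone. Origin: centre of the underside.
- loupe: chrome folding jeweller's loupe lying open on the counter left of the pad, 73 mm long (its x), 25 mm wide, 15 mm high, loose. Leave it alone. Origin: middle of its underside.

How it is judged (in metres and radians):
At the end, for the whole second after the job is handed in: gold ring and bar in the red tray, silver bar and napkin ring in the blue, watch in the cream; each centre inside the walls, underside within 4 mm of the lining, level within 0.15 rad, same way up, at rest; scale and loupe within 15 mm of their starts (x of signet_ring in the frame of tray_red between -0.05 and 0.05 m and y of signet_ring in the frame of tray_red between -0.07 and 0.07 m and z of signet_ring in the frame of tray_red between 0.002 and 0.0105 m and angle between each of signet_ring, gold_bar, silver_bar, napkin_ring, pocket_watch's own z axis and vertical below 0.15 rad and linear speed of each of signet_ring, gold_bar, silver_bar, napkin_ring, pocket_watch below 0.02 m/s and angular speed of each of signet_ring, gold_bar, silver_bar, napkin_ring, pocket_watch below 0.3 rad/s and x of gold_bar in the frame of tray_red between -0.05 and 0.05 m and y of gold_bar in the frame of tray_red between -0.07 and 0.07 m and z of gold_bar in the frame of tray_red between 0.002 and 0.0105 m and x of silver_bar in the frame of tray_blue between -0.05 and 0.05 m and y of silver_bar in the frame of tray_blue between -0.07 and 0.07 m and z of silver_bar in the frame of tray_blue between 0.002 and 0.0105 m and x of napkin_ring in the frame of tray_blue between -0.05 and 0.05 m and y of napkin_ring in the frame of tray_blue between -0.07 and 0.07 m and z of napkin_ring in the frame of tray_blue between 0.002 and 0.0105 m and x of pocket_watch in the frame of tray_cream between -0.05 and 0.05 m and y of pocket_watch in the frame of tray_cream between -0.07 and 0.07 m and z of pocket_watch in the frame of tray_cream between 0.002 and 0.0105 m and distance of each of scale, loupe from where it was at the start of the episode below 0.015 m); the robot touches nothing.
It fails at once if a piece is let go of and dropped from more than 45 mm up instead of being set down ((height (world z) of signet_ring above 0.05 m and contact force between signet_ring and the fingers below 0.01 N) or (height (world z) of gold_bar above 0.05 m and contact force between gold_bar and the fingers below 0.01 N) or (height (world z) of silver_bar above 0.05 m and contact force between silver_bar and the fingers below 0.01 N) or (height (world z) of napkin_ring above 0.05 m and contact force between napkin_ring and the fingers below 0.01 N) or (height (world z) of pocket_watch above 0.05 m and contact force between pocket_watch and the fingers below 0.01 N)).
It fails at once if the scale is disturbed (shifted more than 15 mm or tipped) (distance of scale from where it was at the start of the episode above 0.015 m or angle between scale's own z axis and vertical above 0.2 rad).
It fails at once if the loupe is disturbed (shifted more than 15 mm or tipped) (distance of loupe from where it was at the start of the episode above 0.015 m or angle between loupe's own z axis and vertical above 0.2 rad).
It also fails if it takes over 109 s, if anything falls off the work surface, if the arm or the gripper's body presses on something with over 40 N, if the wrist force passes 120 N, or if a joint passes its speed limit or range.

### The arm

A 6-joint arm with a two-finger parallel gripper is mounted at the origin on the work surface. World frame = base frame: x ahead of the robot, y to its left, z up, the work surface at z = 0. Lengths are in mm, angles in degrees, forces in N, time in s.
With the tool pointing down it reaches from about 300 to 850 mm from the base axis. Payload 4.2 kg.
Tool frame: the origin (TCP) lies midway between the tips of the shut fingers; the grasp point (between the pads) lies pinch_z behind it (pinch_z is the distance from the TCP to the grasp point, in mm); z points along the fingers, y is the line along which they close (so a half turn about z gives the same grasp; the last joint's range is limited). The gripper opens to 91 mm and grips with 3 to 60 N. Pads are 32 mm wide; open, the fingers measure 118 mm over their backs; the gripper's body (76 mm by 178 mm) begins 60 mm behind the grasp point.
Start: joints at [66.119, 18.312, 89.639, -0, 72.044, -1.146], TCP at [222.223, 530.339, 213.976] pointing down, gripper open.
Joint ranges: [-177.97, 177.97], [-48.28, 115.42], [12.27, 149.76], [-77.06, 257.06], [2.81, 150.46], [-146.56, 146.56]. Speed limits (degrees/s): [147.25, 147.25, 180, 180, 180, 180].

### API

Orientations are given as [roll, pitch, yaw] about the fixed x, y, z axes, in that order (R = Rz(yaw) Ry(pitch) Rx(roll)).
In Python, from workcell import state, grab_frame, job_done, masks_of, landmark_of, pinch_z gives the robot as it stands. The module is installed in compiled form; this text tells all that it offers.
- The arm moves only by the tool move_arm, never from a script. Its argument "plan" is a list of rows, each an object of numbers: "x", "y", "z": the shift along the tool's x, y, z in mm; "rx", "ry", "rz": the turn, a rotation vector about the tool's x, y, z in rad. A call has 1 to 10 rows; each row shifts and turns the commanded pose from where the row before left it, along the tool's axes as they then stand; what a row does not reach is not made up. A row lasts 1/10 s, in which the tool goes at most 50 mm and 8.59 degrees, less where a joint would pass 70% of its speed; a pose out of reach is approached as far as the arm can. A call is refused whole if a number of a shift passes 50 or a number of a turn 0.15, either way. A call with a gripper value outside its range is refused whole. "grip" is the opening, from 0 (shut) to 1 (fully open), set as the call begins (left out, the last holds). The fingers move at their own pace and stop on an object; "squeeze" is the grip in N (left out, the last holds). Time passes only in rows, so rows that do not move let the fingers close. It gives the time, the measured TCP pose, the force, the opening and the grip force at its end, in the units of the state.
- state(): the state, without advancing time (a new reading comes with each control period).
- grab_frame(name): name is "scene" or "top"; returns a dict with "img" (384x512x3 uint8, red, green, blue), "z_map" (384x512 float32, mm along the optical axis (not along the pixel's ray), 0 where there is no reading), "fx", "fy", "cx", "cy" (pixels), "dist" ([k1, k2, p1, p2, k3] as OpenCV has them; the pictures are not rectified), "rvec" (rotation vector, rad) and "tvec" (3), from world to camera coordinates, as OpenCV has them. Camera axes: x right, y down, z forward; pixel columns grow to the right and rows downward; lengths in mm; the calibration is good to about 2 mm. A picture is of the moment at which its call begins.
- job_done(): hands the job in; it is judged then, once.
Trained networks look in the newest picture that a camera, given by its name, has taken for a name from the list of things; names that differ only in an ending like _2 or _b are one class to them, and where a whole thing is asked for, a point or a joint stands for the part that bears it (a point fixed in the world has none). Each returns a list of dicts, best first, with "p" (0 to 1); they miss things now and then, are a little off and sometimes report something else, mostly with a low value. They report only what shows in the picture. A call takes as long as a camera call.
- masks_of(camera, label): "pixels" (384x512 bool, what is visible of it) and "box" ([centre column, centre row, width, height] in pixels, round what is visible of it).
- landmark_of(camera, label): "point" ([column, row] in pixels: a listed point, or the origin of a listed thing).
The state is a dict: "time_s": time; "qpos": joint angles; "qvel": joint speeds; "effort": joint torques, N m; "ee_pos": TCP position; "ee_rot": TCP orientation; "force": force on the tool from outside, world axes, zero at the start; "torque": the same for the moment, N m; "gripper_width": finger opening in mm; "gripper_force": force on a finger pad.
Only numpy, scipy, OpenCV 4.12 (cv2) and the standard library are available. Lean on these libraries where they do the work, as an engineer would, in place of code of your own. Each camera call takes 0.05 s, during which the arm holds its last target. There are 200 camera calls.

## Working session

There is one attempt and no reset: what is moved stays moved. The work goes in short steps, Python scripts to look and compute and a tool call to move; the robot and the scene stay as the last step left them, time stands still between calls to the robot, and variables do not carry over. Pictures are saved under pics/ and viewed, at most 14 in all, crops included, and the job is handed in when it is done.

Besides the shell and the picture viewer there is one more tool, called after "Call:" as name([rows], argument=value, ...), one row to a line, values as JSON. move_arm: Moves the arm, as the interface text tells. Its arguments: {"type":"object","properties":{"plan":{"type":"array","items":{"type":"object","properties":{"x":{"type":"number"},"y":{"type":"number"},"z":{"type":"number"},"rx":{"type":"number"},"ry":{"type":"number"},"rz":{"type":"number"}}}},"grip":{"type":"number"},"squeeze":{"type":"number"}},"required":["plan"]}

```bash
mkdir -p pics; cat > h.py <<'E'
import numpy as np, cv2
from workcell import *
def cam(n):
    f=grab_frame(n); f['K']=np.array([[f['fx'],0,f['cx']],[0,f['fy'],f['cy']],[0,0,1.]]); f['R']=cv2.Rodrigues(np.array(f['rvec'],float))[0]; f['t']=np.array(f['tvec'],float).reshape(3); f['d']=np.array(f['dist'],float); return f
def pix2plane(f,uv,z):
    uv=np.array(uv,float).reshape(-1,1,2); n=cv2.undistortPoints(uv,f['K'],f['d']).reshape(-1,2)
    r=np.c_[n,np.ones(len(n))]@f['R']; c=-f['R'].T@f['t']; s=(z-c[2])/r[:,2]; return c+r*s[:,None]
def cloud(f,mask):
    v,u=np.nonzero(mask&(f['z_map']>0)); n=cv2.undistortPoints(np.c_[u,v].astype(float).reshape(-1,1,2),f['K'],f['d']).reshape(-1,2)
    d=f['z_map'][v,u][:,None]; return (np.c_[n,np.ones(len(n))]*d-f['t'])@f['R']
E
python3 - <<'E'
from h import *
print(state(),pinch_z)
for n in ['top','scene']:
    f=cam(n); cv2.imwrite(f'pics/{n}0.png',f['img'][:,:,::-1]); print(n,-f['R'].T@f['t'])
    for l in ['signet_ring','gold_bar','silver_bar','napkin_ring','pocket_watch','tray_red','tray_blue','tray_cream','scale','loupe']:
        for m in masks_of(n,l)[:2]:
            P=cloud(f,m['pixels']); top=np.percentile(P[:,2],90) if len(P) else 0
            if len(P)<5: print(l,'few');continue
            Q=P[P[:,2]>top-4] ; r=cv2.minAreaRect(Q[:,:2].astype(np.float32))
            print(l,round(m['p'],2),np.round(m['box']),'z',np.round(top,1),'c',np.round(r[0],1),'sz',np.round(r[1],1),round(r[2],1),'mean',np.round(Q.mean(0),1))
E
```

```text
{'time_s': 0.0, 'qpos': array([ 6.61201608e+01,  1.83537363e+01,  8.97059199e+01, -1.97246073e-03,
        7.20445329e+01, -1.14486632e+00]), 'qvel': array([ 0.0474447 , -0.05057812,  0.14914703,  0.00821836,  0.0006237 ,
       -0.02631109]), 'effort': array([-8.17058590e-04, -4.12459731e+01, -2.31970704e+01,  7.26635009e-02,
        4.56382823e-02, -1.23548598e-04]), 'ee_pos': array([222.01542683, 529.86315075, 213.10258011]), 'ee_rot': array([-1.79895794e+02, -2.06823043e-04,  1.57265637e+02]), 'force': array([ 0.71919572, -1.25969817,  0.73945421]), 'torque': array([-0.0474889 ,  0.01624431, -0.03955612]), 'gripper_force': 0.0, 'gripper_width': 91.10529027590884} 18.8
top [346.73527271 141.923172   939.16258311]
signet_ring few
gold_bar 0.52 [366. 245.  16.  11.] z 11.0 c [ 448.9 -114.9] sz [41.2 23.1] 76.9 mean [ 448.4 -115.2    9.4]
silver_bar 0.72 [289. 216.  23.  18.] z 12.3 c [532.5  57.2] sz [27.8 50.3] 3.9 mean [532.3  56.5  10.7]
silver_bar 0.59 [382. 148.  65.  44.] z 18.8 c [ 675.3 -187.8] sz [151.1 113. ] 83.2 mean [ 674.4 -187.5   19.3]
napkin_ring 0.45 [314. 250.  19
[... 1259 characters left out ...]
 12.6 c [533.9  59.6] sz [27.  48.4] 6.0 mean [534.8  60.   11.4]
tray_red 0.59 [181. 227.  85.  56.] z 20.1 c [677.   -5.2] sz [114.1 152.1] 0.5 mean [681.   -0.7  19.9]
tray_blue 0.72 [255. 246.  87.  58.] z 20.1 c [677.  175.3] sz [113.4 149.4] 2.9 mean [683.  177.1  19.8]
tray_cream 0.71 [116. 206.  78.  47.] z 19.7 c [ 677.  -187.5] sz [152.5 112.8] 83.1 mean [ 684.3 -178.7   19.4]
tray_cream 0.37 [269. 176.  19.  15.] z 18.5 c [444.3 110.5] sz [48.8 42.9] 80.9 mean [445.3 113.8  17.3]
scale 0.91 [399. 198.  66. 137.] z 115.9 c [493.9 446.1] sz [ 28.  201.9] 86.3 mean [512.9 441.2 171. ]
loupe 0.83 [320. 202.  24.  22.] z 15.5 c [492.  259.8] sz [22.9 73.2] 65.5 mean [493.3 258.8  14. ]
```

```bash
python3 - <<'E'
import cv2
a=cv2.imread('pics/top0.png')[200:290,220:400]; cv2.imwrite('pics/t1.png',cv2.resize(a,None,fx=4.4,fy=4.4,interpolation=cv2.INTER_CUBIC))
E
```

```text
(no output)
```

View pics/t1.png

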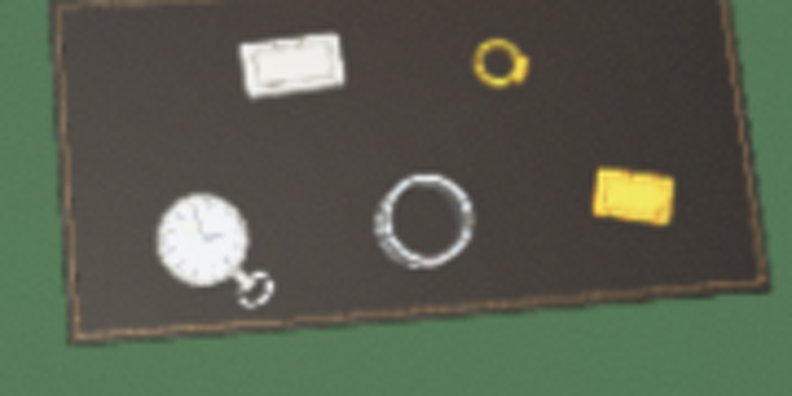

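View pics/scene0.png

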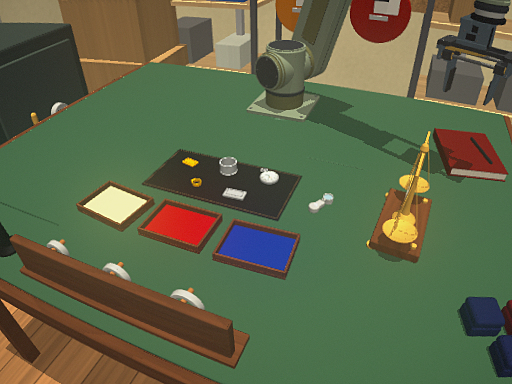

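The top crop shows the silver bar at (292,66), the ring at (500,63) with its bezel to the right, the watch at (203,240) with its crown to the lower right, the napkin ring at (425,221) and the gold bar at (634,196). The scene view shows the trays in the order cream, red, blue, and the scale well clear on the left.

```bash
cat >> h.py <<'E'
def go(tx,ty,tz,yaw):
    from scipy.spatial.transform import Rotation as Ro
    s=state(); R=Ro.from_euler('xyz',s['ee_rot'],degrees=True); T=Ro.from_euler('xyz',[180,0,yaw],degrees=True)
    print('shift tool',np.round(R.inv().apply(np.array([tx,ty,tz])-s['ee_pos']),1),'rotvec',np.round((R.inv()*T).as_rotvec(),3),'pos',np.round(s['ee_pos'],1),np.round(s['ee_rot'],1),'j',np.round(s['qpos'],0),'t',round(s['time_s'],1),'w',s['gripper_width'])
E
python3 - <<'E'
from h import *
f=cam('top'); im=f['img'].astype(int); hsv=cv2.cvtColor(f['img'],cv2.COLOR_RGB2HSV)
def blob(mask,c,r,z):
    v,u=np.nonzero(mask); P=pix2plane(f,np.c_[u,v],z); return P[np.hypot(P[:,0]-c[0],P[:,1]-c[1])<r][:,:2]
gold=(hsv[:,:,1]>110)&(hsv[:,:,2]>110); br=hsv[:,:,2]>110
r=blob(gold,(526,-50),30,10); print('ring',len(r),r.mean(0),r.min(0),r.max(0))
ci=cv2.minEnclosingCircle(r.astype(np.float32)); print(ci); e=r[np.argsort(-np.hypot(*(r-r.mean(0)).T))[:6]]; print(e)
g=blob(gold,(448,-115),35,8.5); print('gold',cv2.minAreaRect(g.astype(np.float32)),g.mean(0))
s=blob(br,(532,57),40,9.5); print('silver',cv2.minAreaRect(s.astype(np.float32)),s.mean(0))
w=blob(br,(444,112),52,13); c0=np.array([444.,111.5]); d=np.hypot(*(w-c0).T); far=w[d>30]; print('bow',far.mean(0)-c0,len(far)); n=w[d<26]; q=n-c0; print('case',n.mean(0),n.min(0),n.max(0))
b=(far.mean(0)-c0);print(np.degrees(np.arctan2(b[1],b[0])))
go(330,300,200,90); go(444,111.5,120,45)
E
```

```text
ring 80 [523.83729704 -52.37533846] [512.40423035 -66.16413582] [536.94198339 -37.42881662]
((523.5249633789062, -52.14042282104492), 14.714750289916992)
[[523.22671539 -37.42881662]
 [525.59157868 -37.69642372]
 [516.42098737 -65.02662085]
 [536.94198339 -46.09879684]
 [532.53065737 -40.85090354]
 [518.33219279 -39.23507855]]
gold ((449.4207763671875, -114.59431457519531), (42.41532516479492, 26.768117904663086), 77.38245391845703) [ 449.31924566 -114.82958975]
silver ((531.9073486328125, 57.78154754638672), (31.077573776245117, 54.734153747558594), 3.2900571823120117) [531.88927665  58.20219481]
bow [-34.76437109 -14.10394215] 72
case [443.08259544 112.64839246] [420.14689787  88.52545095] [466.4569511  136.80634451]
-157.91755336049656
shift tool [-188.4 -170.8   14. ] rotvec [ 0.    -0.     1.174] pos [222.2 530.3 214. ] [180.    0.  157.3] j [66. 18. 90. -0. 72. -1.] t 1.1 w 91.4195401725293
shift tool [-366.4 -300.6   94. ] rotvec [ 0.    -0.     1.959] pos [222.2 530.3 214. ] [180.    0.  157.3] j [66. 18. 90. -0. 72. -1.] t 1.1 w 91.4195401725293
```

Call:
move_arm([
  {"x": -50,"rz": 0.15},
  {"x": -1,"y": -50,"rz": 0.15},
  {"y": -50,"rz": 0.1},
  {"y": -40},
  {},
], grip=1)

```text
schema error: expected keys x, y, z, rx, ry, rz
```

Call:
move_arm([
  {"x": -30,"y": -30,"z": 0,"rx": 0,"ry": 0,"rz": 0},
  {"x": -30,"y": -30,"z": 0,"rx": 0,"ry": 0,"rz": 0},
  {"x": -30,"y": -30,"z": 0,"rx": 0,"ry": 0,"rz": 0},
  {"x": -30,"y": -30,"z": 0,"rx": 0,"ry": 0,"rz": 0},
  {"x": -30,"y": -25,"z": 0,"rx": 0,"ry": 0,"rz": 0},
  {"x": -38,"y": -25,"z": 0,"rx": 0,"ry": 0,"rz": 0},
  {"x": 0,"y": 0,"z": 0,"rx": 0,"ry": 0,"rz": 0.15},
  {"x": 0,"y": 0,"z": 0,"rx": 0,"ry": 0,"rz": 0.15},
  {"x": 0,"y": 0,"z": 0,"rx": 0,"ry": 0,"rz": 0.15},
  {"x": 0,"y": 0,"z": 0,"rx": 0,"ry": 0,"rz": 0.15},
], grip=1)

```text
time_s: 2.15
ee_pos: [330.1, 300.7, 214.1]
ee_rot: [180.0, -0.0, 122.5]
force: [0.3, 0.2, 0.5]
gripper_width: 91.4
gripper_force: 0.0
```

Call:
move_arm([
  {"x": 0,"y": 0,"z": 0,"rx": 0,"ry": 0,"rz": 0.15},
  {"x": 0,"y": 0,"z": 0,"rx": 0,"ry": 0,"rz": 0.15},
  {"x": 0,"y": 0,"z": 0,"rx": 0,"ry": 0,"rz": 0.15},
  {"x": 0,"y": 0,"z": 0,"rx": 0,"ry": 0,"rz": 0.15},
  {"x": 0,"y": 0,"z": 0,"rx": 0,"ry": 0,"rz": 0.15},
  {"x": 0,"y": 0,"z": 0,"rx": 0,"ry": 0,"rz": 0.15},
  {"x": 0,"y": 0,"z": 0,"rx": 0,"ry": 0,"rz": 0.15},
  {"x": 0,"y": 0,"z": 0,"rx": 0,"ry": 0,"rz": 0.15},
  {"x": 0,"y": 0,"z": 0,"rx": 0,"ry": 0,"rz": 0.15},
  {"x": 0,"y": 0,"z": 0,"rx": 0,"ry": 0,"rz": 0},
])

```text
time_s: 3.15
ee_pos: [329.9, 300.9, 214.1]
ee_rot: [-180.0, -0.0, 45.6]
force: [0.3, 0.0, 0.7]
gripper_width: 91.1
gripper_force: 0.0
```

```bash
python3 - <<'E'
from h import *
f=cam('top'); P=pix2plane(f,[[266.1,254.5],[278.4,265.9]],13); d=P[1]-P[0]; a=np.degrees(np.arctan2(d[1],d[0])); print(P,a)
f0=f
go(443.3,112.5,60,a%180)
E
```

```text
[[441.96709827 111.34885292  13.        ]
 [414.34322383  85.69609175  13.        ]] -137.1188459444498
shift tool [-55.7 212.7 154. ] rotvec [-0.    -0.     0.049] pos [329.9 300.9 214. ] [-180.    -0.    45.7] j [ 41.   7. 105.   0.  68.  85.] t 3.2 w 91.27041368900852
```

Call:
move_arm([
  {"x": -8,"y": 30,"z": 0,"rx": 0,"ry": 0,"rz": 0.04},
  {"x": -8,"y": 30,"z": 20,"rx": 0,"ry": 0,"rz": 0},
  {"x": -8,"y": 30,"z": 20,"rx": 0,"ry": 0,"rz": 0},
  {"x": -8,"y": 30,"z": 20,"rx": 0,"ry": 0,"rz": 0},
  {"x": -8,"y": 30,"z": 20,"rx": 0,"ry": 0,"rz": 0},
  {"x": -8,"y": 30,"z": 20,"rx": 0,"ry": 0,"rz": 0},
  {"x": -7,"y": 32,"z": 20,"rx": 0,"ry": 0,"rz": 0},
  {"x": 0,"y": 0,"z": 30,"rx": 0,"ry": 0,"rz": 0},
  {"x": 0,"y": 0,"z": 0,"rx": 0,"ry": 0,"rz": 0},
  {"x": 0,"y": 0,"z": 0,"rx": 0,"ry": 0,"rz": 0},
])

```text
time_s: 4.2
ee_pos: [436.0, 109.5, 64.1]
ee_rot: [-180.0, 0.0, 43.3]
force: [0.5, 0.6, -0.7]
gripper_width: 91.0
gripper_force: 0.0
```

```bash
python3 - <<'E'
from h import *
go(443.3,112.3,5.5,43)
E
```

```text
shift tool [ 7.2  3.  58.6] rotvec [-0.001  0.001  0.006] pos [436.  109.5  64.1] [-180.     0.    43.3] j [ 13.  16. 118.   0.  46.  59.] t 4.2 w 91.03682137669509
```

Call:
move_arm([
  {"x": 7.2,"y": 3,"z": 0,"rx": 0,"ry": 0,"rz": 0},
  {"x": 0,"y": 0,"z": 20,"rx": 0,"ry": 0,"rz": 0},
  {"x": 0,"y": 0,"z": 20,"rx": 0,"ry": 0,"rz": 0},
  {"x": 0,"y": 0,"z": 12,"rx": 0,"ry": 0,"rz": 0},
  {"x": 0,"y": 0,"z": 6.5,"rx": 0,"ry": 0,"rz": 0},
  {"x": 0,"y": 0,"z": 0,"rx": 0,"ry": 0,"rz": 0},
  {"x": 0,"y": 0,"z": 0,"rx": 0,"ry": 0,"rz": 0},
])

```text
time_s: 4.9
ee_pos: [444.5, 112.7, 6.3]
ee_rot: [179.9, -0.1, 43.3]
force: [0.1, -0.0, 0.3]
gripper_width: 91.1
gripper_force: 0.0
```

Call:
move_arm([
  {"x": 0,"y": 0,"z": 0,"rx": 0,"ry": 0,"rz": 0},
  {"x": 0,"y": 0,"z": 0,"rx": 0,"ry": 0,"rz": 0},
  {"x": 0,"y": 0,"z": 0,"rx": 0,"ry": 0,"rz": 0},
  {"x": 0,"y": 0,"z": 0,"rx": 0,"ry": 0,"rz": 0},
  {"x": 0,"y": 0,"z": 0,"rx": 0,"ry": 0,"rz": 0},
  {"x": 0,"y": 0,"z": 0,"rx": 0,"ry": 0,"rz": 0},
  {"x": 0,"y": 0,"z": 0,"rx": 0,"ry": 0,"rz": 0},
  {"x": 0,"y": 0,"z": 0,"rx": 0,"ry": 0,"rz": 0},
], grip=0, squeeze=15)

```text
time_s: 5.7
ee_pos: [443.5, 112.2, 5.5]
ee_rot: [-180.0, -0.0, 43.2]
force: [-0.3, -0.0, 0.3]
gripper_width: 47.1
gripper_force: 15.0
```

Call:
move_arm([
  {"x": 0,"y": 0,"z": -10,"rx": 0,"ry": 0,"rz": 0},
  {"x": 0,"y": 0,"z": -14,"rx": 0,"ry": 0,"rz": 0},
  {"x": 0,"y": 0,"z": -14,"rx": 0,"ry": 0,"rz": 0},
  {"x": 0,"y": 0,"z": 0,"rx": 0,"ry": 0,"rz": 0},
])

```text
time_s: 6.1
ee_pos: [445.0, 112.5, 45.3]
ee_rot: [179.9, -0.2, 43.2]
force: [0.4, -0.2, 0.0]
gripper_width: 46.4
gripper_force: 15.0
```

```bash
python3 - <<'E'
from h import *
go(677,-183,43.5,43)
E
```

```text
shift tool [-33.5 374.2   2.5] rotvec [ 0.002 -0.004  0.004] pos [445.  112.5  45.3] [179.9  -0.2  43.2] j [ 13.  19. 118.   0.  43.  59.] t 6.1 w 46.446327423896015
```

Call:
move_arm([
  {"x": -2,"y": 25,"z": 0,"rx": 0,"ry": 0,"rz": 0},
  {"x": -4,"y": 45,"z": 0,"rx": 0,"ry": 0,"rz": 0},
  {"x": -4,"y": 45,"z": 0,"rx": 0,"ry": 0,"rz": 0},
  {"x": -4,"y": 45,"z": 0,"rx": 0,"ry": 0,"rz": 0},
  {"x": -4,"y": 45,"z": 0,"rx": 0,"ry": 0,"rz": 0},
  {"x": -4,"y": 45,"z": 0,"rx": 0,"ry": 0,"rz": 0},
  {"x": -4,"y": 45,"z": 0,"rx": 0,"ry": 0,"rz": 0},
  {"x": -4,"y": 45,"z": 0,"rx": 0,"ry": 0,"rz": 0},
  {"x": -3,"y": 34,"z": 0,"rx": 0,"ry": 0,"rz": 0},
  {"x": 0,"y": 0,"z": 0,"rx": 0,"ry": 0,"rz": 0},
])

```text
time_s: 7.1
ee_pos: [678.0, -186.9, 42.3]
ee_rot: [179.8, -0.0, 43.1]
force: [-0.2, 0.5, -1.2]
gripper_width: 46.7
gripper_force: 15.0
```

```bash
python3 - <<'E'
from h import *
go(677,-183,8.5,43)
f=cam('scene'); cv2.imwrite('pics/s1.png',cv2.resize(f['img'][130:300,60:300,::-1],None,fx=3.2,fy=3.2))
E
```

```text
shift tool [ 1.9 -3.6 33.8] rotvec [ 0.003 -0.001  0.001] pos [ 678.  -186.9   42.3] [179.8  -0.   43.1] j [-16.  37.  84.  -0.  59.  31.] t 7.1 w 46.74452728857878
```

View pics/s1.png

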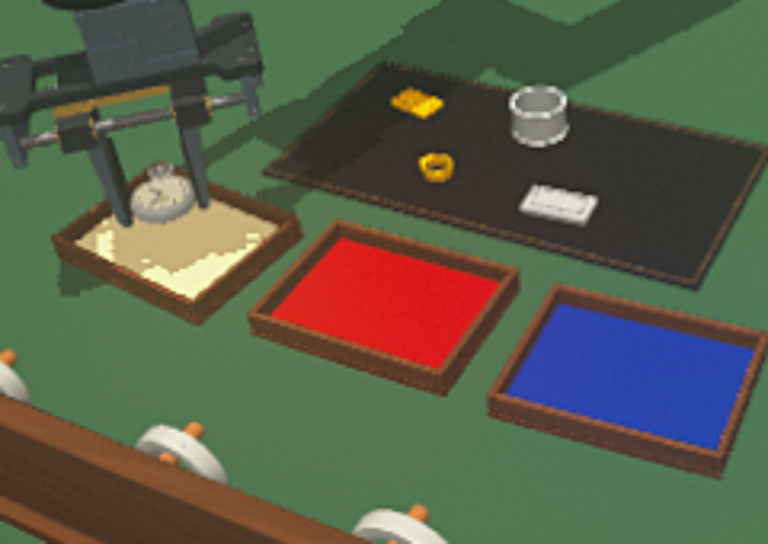

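The watch is held level between the fingers over the cream tray, at about (163,195) in the crop. Next I lower it.

Call:
move_arm([
  {"x": 1.9,"y": -3.6,"z": 0,"rx": 0,"ry": 0,"rz": 0},
  {"x": 0,"y": 0,"z": 12,"rx": 0,"ry": 0,"rz": 0},
  {"x": 0,"y": 0,"z": 12,"rx": 0,"ry": 0,"rz": 0},
  {"x": 0,"y": 0,"z": 5,"rx": 0,"ry": 0,"rz": 0},
  {"x": 0,"y": 0,"z": 3,"rx": 0,"ry": 0,"rz": 0},
  {"x": 0,"y": 0,"z": 1,"rx": 0,"ry": 0,"rz": 0},
  {"x": 0,"y": 0,"z": 0,"rx": 0,"ry": 0,"rz": 0},
  {"x": 0,"y": 0,"z": 0,"rx": 0,"ry": 0,"rz": 0},
])

```text
time_s: 7.95
ee_pos: [674.9, -179.1, 10.8]
ee_rot: [180.0, -0.0, 43.2]
force: [-1.1, 0.5, -0.8]
gripper_width: 46.6
gripper_force: 15.0
```

Call:
move_arm([
  {"x": -1,"y": 3,"z": 1,"rx": 0,"ry": 0,"rz": 0},
  {"x": 0,"y": 0,"z": 1,"rx": 0,"ry": 0,"rz": 0},
  {"x": 0,"y": 0,"z": 0,"rx": 0,"ry": 0,"rz": 0},
  {"x": 0,"y": 0,"z": 0,"rx": 0,"ry": 0,"rz": 0},
])

```text
time_s: 8.35
ee_pos: [676.1, -182.0, 8.6]
ee_rot: [180.0, -0.0, 43.2]
force: [0.2, -0.9, -0.2]
gripper_width: 46.8
gripper_force: 15.0
```

Call:
move_arm([
  {"x": 0,"y": 0,"z": 0,"rx": 0,"ry": 0,"rz": 0},
  {"x": 0,"y": 0,"z": 0,"rx": 0,"ry": 0,"rz": 0},
  {"x": 0,"y": 0,"z": 0,"rx": 0,"ry": 0,"rz": 0},
  {"x": 0,"y": 0,"z": -10,"rx": 0,"ry": 0,"rz": 0},
  {"x": 0,"y": 0,"z": -20,"rx": 0,"ry": 0,"rz": 0},
  {"x": 0,"y": 0,"z": -40,"rx": 0,"ry": 0,"rz": 0},
  {"x": 0,"y": 0,"z": 0,"rx": 0,"ry": 0,"rz": 0},
  {"x": 0,"y": 0,"z": 0,"rx": 0,"ry": 0,"rz": 0},
], grip=0.64)

```text
time_s: 9.15
ee_pos: [676.8, -182.1, 80.5]
ee_rot: [179.8, -0.1, 43.2]
force: [-0.4, 0.4, -0.2]
gripper_width: 58.3
gripper_force: 0.0
```

```bash
python3 - <<'E'
from h import *
go(449,-114.7,80,77.2)
f=cam('scene')
for m in masks_of('scene','pocket_watch')[:2]:
    P=cloud(f,m['pixels']); print(m['p'],np.median(P,0),np.percentile(P[:,2],[5,50,95]))
E
```

```text
shift tool [-119.8 -205.1   -0.3] rotvec [ 0.003 -0.001 -0.593] pos [ 676.8 -182.1   80.5] [ 1.798e+02 -1.000e-01  4.320e+01] j [-16.  35.  82.   0.  63.  31.] t 9.2 w 58.29396670349334
0.64 [ 680.38060968 -179.63533401   19.5539614 ] [ 7.75793899 19.5539614  21.71047607]
```

Call:
move_arm([
  {"x": -20,"y": -34,"z": 0,"rx": 0,"ry": 0,"rz": 0},
  {"x": -20,"y": -34,"z": 0,"rx": 0,"ry": 0,"rz": 0},
  {"x": -20,"y": -34,"z": 0,"rx": 0,"ry": 0,"rz": 0},
  {"x": -20,"y": -34,"z": 0,"rx": 0,"ry": 0,"rz": 0},
  {"x": -20,"y": -34,"z": 0,"rx": 0,"ry": 0,"rz": 0},
  {"x": -20,"y": -34,"z": 0,"rx": 0,"ry": 0,"rz": 0},
  {"x": 0,"y": 0,"z": 10,"rx": 0,"ry": 0,"rz": -0.15},
  {"x": 0,"y": 0,"z": 10,"rx": 0,"ry": 0,"rz": -0.15},
  {"x": 0,"y": 0,"z": 10,"rx": 0,"ry": 0,"rz": -0.15},
  {"x": 0,"y": 0,"z": 10,"rx": 0,"ry": 0,"rz": -0.143},
])

```text
time_s: 10.25
ee_pos: [447.8, -115.2, 37.3]
ee_rot: [-179.9, -0.0, 77.6]
force: [0.1, -0.1, 0.0]
gripper_width: 58.4
gripper_force: 0.0
```

```bash
python3 - <<'E'
from h import *
go(449,-114.7,4.8,77.2)
E
```

```text
shift tool [ 0.7  1.1 32.5] rotvec [-0.002 -0.     0.006] pos [ 447.8 -115.2   37.3] [-179.9   -0.    77.6] j [-16.  20. 118.   0.  43.  -3.] t 10.2 w 58.353666450334714
```

Call:
move_arm([
  {"x": 0.5,"y": 1,"z": 10,"rx": 0,"ry": 0,"rz": 0},
  {"x": 0,"y": 0,"z": 12,"rx": 0,"ry": 0,"rz": 0},
  {"x": 0,"y": 0,"z": 8,"rx": 0,"ry": 0,"rz": 0},
  {"x": 0,"y": 0,"z": 3,"rx": 0,"ry": 0,"rz": 0},
  {"x": 0,"y": 0,"z": 0,"rx": 0,"ry": 0,"rz": 0},
  {"x": 0,"y": 0,"z": 0,"rx": 0,"ry": 0,"rz": 0},
  {"x": 0,"y": 0,"z": 0,"rx": 0,"ry": 0,"rz": 0},
])

```text
time_s: 10.95
ee_pos: [450.2, -115.3, 5.8]
ee_rot: [179.9, -0.0, 77.2]
force: [0.4, 0.1, -0.2]
gripper_width: 58.3
gripper_force: 0.0
```

Call:
move_arm([
  {"x": 0,"y": 0,"z": 1.2,"rx": 0,"ry": 0,"rz": 0},
  {"x": 0,"y": 0,"z": 0,"rx": 0,"ry": 0,"rz": 0},
  {"x": 0,"y": 0,"z": 0,"rx": 0,"ry": 0,"rz": 0},
  {"x": 0,"y": 0,"z": 0,"rx": 0,"ry": 0,"rz": 0},
  {"x": 0,"y": 0,"z": 0,"rx": 0,"ry": 0,"rz": 0},
  {"x": 0,"y": 0,"z": 0,"rx": 0,"ry": 0,"rz": 0},
  {"x": 0,"y": 0,"z": 0,"rx": 0,"ry": 0,"rz": 0},
], grip=0, squeeze=20)

```text
time_s: 11.65
ee_pos: [449.8, -115.2, 4.3]
ee_rot: [-180.0, -0.0, 77.2]
force: [-0.7, 0.5, 1.3]
gripper_width: 23.9
gripper_force: 20.0
```

Call:
move_arm([
  {"x": 0,"y": 0,"z": -10,"rx": 0,"ry": 0,"rz": 0},
  {"x": 0,"y": 0,"z": -14,"rx": 0,"ry": 0,"rz": 0},
  {"x": 0,"y": 0,"z": -14,"rx": 0,"ry": 0,"rz": 0},
  {"x": 0,"y": 0,"z": 0,"rx": 0,"ry": 0,"rz": 0},
])

```text
time_s: 12.05
ee_pos: [451.4, -115.6, 44.1]
ee_rot: [179.7, 0.0, 77.2]
force: [0.1, -0.0, -0.7]
gripper_width: 23.4
gripper_force: 20.0
```

```bash
python3 - <<'E'
from h import *
go(677,-42,43,77.2)
E
```

```text
shift tool [121.7 203.8   2. ] rotvec [0.004 0.    0.   ] pos [ 451.4 -115.6   44.1] [179.7   0.   77.2] j [-16.  19. 117.   0.  43.  -3.] t 12.1 w 23.361544157437873
```

Call:
move_arm([
  {"x": 10,"y": 17,"z": 0,"rx": 0,"ry": 0,"rz": 0},
  {"x": 20,"y": 34,"z": 0,"rx": 0,"ry": 0,"rz": 0},
  {"x": 20,"y": 34,"z": 0,"rx": 0,"ry": 0,"rz": 0},
  {"x": 20,"y": 34,"z": 0,"rx": 0,"ry": 0,"rz": 0},
  {"x": 20,"y": 34,"z": 0,"rx": 0,"ry": 0,"rz": 0},
  {"x": 20,"y": 34,"z": 0,"rx": 0,"ry": 0,"rz": 0},
  {"x": 11.7,"y": 16.8,"z": 0,"rx": 0,"ry": 0,"rz": 0},
  {"x": 0,"y": 0,"z": 0,"rx": 0,"ry": 0,"rz": 0},
  {"x": 0,"y": 0,"z": 0,"rx": 0,"ry": 0,"rz": 0},
  {"x": 0,"y": 0,"z": 0,"rx": 0,"ry": 0,"rz": 0},
])

```text
time_s: 13.05
ee_pos: [673.8, -42.0, 41.8]
ee_rot: [-179.9, 0.0, 77.2]
force: [-0.4, -0.3, -1.5]
gripper_width: 23.8
gripper_force: 20.0
```

Call:
move_arm([
  {"x": 0,"y": 0,"z": 10,"rx": 0,"ry": 0,"rz": 0},
  {"x": 0,"y": 0,"z": 12,"rx": 0,"ry": 0,"rz": 0},
  {"x": 0,"y": 0,"z": 7,"rx": 0,"ry": 0,"rz": 0},
  {"x": 0,"y": 0,"z": 3,"rx": 0,"ry": 0,"rz": 0},
  {"x": 0,"y": 0,"z": 0,"rx": 0,"ry": 0,"rz": 0},
  {"x": 0,"y": 0,"z": 0,"rx": 0,"ry": 0,"rz": 0},
  {"x": 0,"y": 0,"z": 0,"rx": 0,"ry": 0,"rz": 0},
])

```text
time_s: 13.75
ee_pos: [675.9, -41.6, 10.7]
ee_rot: [179.9, -0.0, 77.2]
force: [0.7, 0.9, -1.8]
gripper_width: 23.5
gripper_force: 20.0
```

Call:
move_arm([
  {"x": 0,"y": 0,"z": 1.5,"rx": 0,"ry": 0,"rz": 0},
  {"x": 0,"y": 0,"z": 1,"rx": 0,"ry": 0,"rz": 0},
  {"x": 0,"y": 0,"z": 0.3,"rx": 0,"ry": 0,"rz": 0},
  {"x": 0,"y": 0,"z": 0,"rx": 0,"ry": 0,"rz": 0},
  {"x": 0,"y": 0,"z": 0,"rx": 0,"ry": 0,"rz": 0},
])

```text
time_s: 14.25
ee_pos: [675.6, -41.6, 7.5]
ee_rot: [180.0, -0.0, 77.2]
force: [-0.3, 0.5, -1.2]
gripper_width: 23.5
gripper_force: 20.0
```

Next I open to about 36 mm and lift clear.

Call:
move_arm([
  {"x": 0,"y": 0,"z": 0,"rx": 0,"ry": 0,"rz": 0},
  {"x": 0,"y": 0,"z": 0,"rx": 0,"ry": 0,"rz": 0},
  {"x": 0,"y": 0,"z": 0,"rx": 0,"ry": 0,"rz": 0},
  {"x": 0,"y": 0,"z": -10,"rx": 0,"ry": 0,"rz": 0},
  {"x": 0,"y": 0,"z": -20,"rx": 0,"ry": 0,"rz": 0},
  {"x": 0,"y": 0,"z": -30,"rx": 0,"ry": 0,"rz": 0},
  {"x": 0,"y": 0,"z": 0,"rx": 0,"ry": 0,"rz": 0},
  {"x": 0,"y": 0,"z": 0,"rx": 0,"ry": 0,"rz": 0},
], grip=0.4)

```text
time_s: 15.05
ee_pos: [676.1, -41.6, 68.8]
ee_rot: [179.9, -0.0, 77.2]
force: [0.1, 0.1, 0.5]
gripper_width: 36.3
gripper_force: 0.0
```

```bash
python3 - <<'E'
from h import *
go(525,-50,60,77.2)
E
```

```text
shift tool [ -41.6 -145.5    8.4] rotvec [ 0.002 -0.     0.   ] pos [676.1 -41.6  68.8] [179.9  -0.   77.2] j [-4. 34. 86.  0. 60.  8.] t 15.1 w 36.291110866262386
```

Call:
move_arm([
  {"x": -9,"y": -30,"z": 0,"rx": 0,"ry": 0,"rz": 0},
  {"x": -9,"y": -30,"z": 0,"rx": 0,"ry": 0,"rz": 0},
  {"x": -9,"y": -30,"z": 0,"rx": 0,"ry": 0,"rz": 0},
  {"x": -9,"y": -30,"z": 0,"rx": 0,"ry": 0,"rz": 0},
  {"x": -5.6,"y": -25.5,"z": 0,"rx": 0,"ry": 0,"rz": 0},
  {"x": 0,"y": 0,"z": 20,"rx": 0,"ry": 0,"rz": 0},
  {"x": 0,"y": 0,"z": 20,"rx": 0,"ry": 0,"rz": 0},
  {"x": 0,"y": 0,"z": 0,"rx": 0,"ry": 0,"rz": 0},
  {"x": 0,"y": 0,"z": 0,"rx": 0,"ry": 0,"rz": 0},
  {"x": 0,"y": 0,"z": 0,"rx": 0,"ry": 0,"rz": 0},
], grip=0.58)

```text
time_s: 16.05
ee_pos: [525.0, -50.0, 27.9]
ee_rot: [179.9, -0.0, 77.2]
force: [-0.5, -0.4, 0.0]
gripper_width: 52.8
gripper_force: 0.0
```

```bash
python3 - <<'E'
from h import *
go(525,-50,5.5,77.2)
E
```

```text
shift tool [-0.  -0.1 22.4] rotvec [ 0.001 -0.     0.   ] pos [525.  -50.   27.9] [179.9  -0.   77.2] j [ -7.  25. 110.   0.  45.   6.] t 16.1 w 52.83269708973261
```

Call:
move_arm([
  {"x": 0,"y": 0,"z": 10,"rx": 0,"ry": 0,"rz": 0},
  {"x": 0,"y": 0,"z": 8,"rx": 0,"ry": 0,"rz": 0},
  {"x": 0,"y": 0,"z": 3.5,"rx": 0,"ry": 0,"rz": 0},
  {"x": 0,"y": 0,"z": 0,"rx": 0,"ry": 0,"rz": 0},
  {"x": 0,"y": 0,"z": 0,"rx": 0,"ry": 0,"rz": 0},
  {"x": 0,"y": 0,"z": 0,"rx": 0,"ry": 0,"rz": 0},
])

```text
time_s: 16.65
ee_pos: [524.6, -50.0, 6.1]
ee_rot: [180.0, -0.0, 77.2]
force: [0.7, 0.2, -0.5]
gripper_width: 52.8
gripper_force: 0.0
```

Call:
move_arm([
  {"x": 0,"y": 0,"z": 0,"rx": 0,"ry": 0,"rz": 0},
  {"x": 0,"y": 0,"z": 0,"rx": 0,"ry": 0,"rz": 0},
  {"x": 0,"y": 0,"z": 0,"rx": 0,"ry": 0,"rz": 0},
  {"x": 0,"y": 0,"z": 0,"rx": 0,"ry": 0,"rz": 0},
  {"x": 0,"y": 0,"z": 0,"rx": 0,"ry": 0,"rz": 0},
  {"x": 0,"y": 0,"z": 0,"rx": 0,"ry": 0,"rz": 0},
], grip=0, squeeze=10)

```text
time_s: 17.25
ee_pos: [524.5, -50.0, 6.0]
ee_rot: [180.0, -0.0, 77.2]
force: [0.3, 0.7, 0.9]
gripper_width: 22.8
gripper_force: 10.0
```

Call:
move_arm([
  {"x": 0,"y": 0,"z": -10,"rx": 0,"ry": 0,"rz": 0},
  {"x": 0,"y": 0,"z": -14,"rx": 0,"ry": 0,"rz": 0},
  {"x": 0,"y": 0,"z": -14,"rx": 0,"ry": 0,"rz": 0},
  {"x": 0,"y": 0,"z": 0,"rx": 0,"ry": 0,"rz": 0},
  {"x": 0,"y": 0,"z": 0,"rx": 0,"ry": 0,"rz": 0},
])

```text
time_s: 17.75
ee_pos: [524.5, -50.0, 44.3]
ee_rot: [180.0, -0.0, 77.2]
force: [-0.4, -0.0, -0.9]
gripper_width: 22.9
gripper_force: 10.0
```

```bash
python3 - <<'E'
from h import *
go(677,30,43,77.2)
E
```

```text
shift tool [111.7 131.    1.4] rotvec [ 0.001 -0.     0.   ] pos [524.5 -50.   44.3] [180.   -0.   77.2] j [ -7.  24. 109.   0.  47.   6.] t 17.8 w 22.878373576103993
```

Call:
move_arm([
  {"x": 11,"y": 13,"z": 0,"rx": 0,"ry": 0,"rz": 0},
  {"x": 22,"y": 26,"z": 0,"rx": 0,"ry": 0,"rz": 0},
  {"x": 22,"y": 26,"z": 0,"rx": 0,"ry": 0,"rz": 0},
  {"x": 22,"y": 26,"z": 0,"rx": 0,"ry": 0,"rz": 0},
  {"x": 22,"y": 26,"z": 0,"rx": 0,"ry": 0,"rz": 0},
  {"x": 12.7,"y": 14,"z": 0,"rx": 0,"ry": 0,"rz": 0},
  {"x": 0,"y": 0,"z": 0,"rx": 0,"ry": 0,"rz": 0},
  {"x": 0,"y": 0,"z": 0,"rx": 0,"ry": 0,"rz": 0},
  {"x": 0,"y": 0,"z": 0,"rx": 0,"ry": 0,"rz": 0},
])

```text
time_s: 18.65
ee_pos: [675.4, 29.4, 43.3]
ee_rot: [-179.9, 0.0, 77.2]
force: [-0.1, 1.2, -1.1]
gripper_width: 22.7
gripper_force: 10.0
```

Call:
move_arm([
  {"x": 0,"y": 0,"z": 10,"rx": 0,"ry": 0,"rz": 0},
  {"x": 0,"y": 0,"z": 12,"rx": 0,"ry": 0,"rz": 0},
  {"x": 0,"y": 0,"z": 7,"rx": 0,"ry": 0,"rz": 0},
  {"x": 0,"y": 0,"z": 3,"rx": 0,"ry": 0,"rz": 0},
  {"x": 0,"y": 0,"z": 0,"rx": 0,"ry": 0,"rz": 0},
  {"x": 0,"y": 0,"z": 0,"rx": 0,"ry": 0,"rz": 0},
  {"x": 0,"y": 0,"z": 0,"rx": 0,"ry": 0,"rz": 0},
])

```text
time_s: 19.35
ee_pos: [677.3, 30.0, 12.4]
ee_rot: [179.9, -0.0, 77.2]
force: [0.5, -1.2, -0.6]
gripper_width: 22.8
gripper_force: 10.0
```

```bash
python3 - <<'E'
from h import *
go(677,30,9,77.2)
f=cam('scene'); cv2.imwrite('pics/s2.png',cv2.resize(f['img'][150:290,80:260,::-1],None,fx=4.2,fy=4.2,interpolation=cv2.INTER_CUBIC))
E
```

```text
shift tool [-0.1 -0.3  3.4] rotvec [ 0.001 -0.     0.   ] pos [677.3  30.   12.4] [179.9  -0.   77.2] j [ 2. 37. 89.  0. 54. 14.] t 19.4 w 22.761645702291524
```

View pics/s2.png

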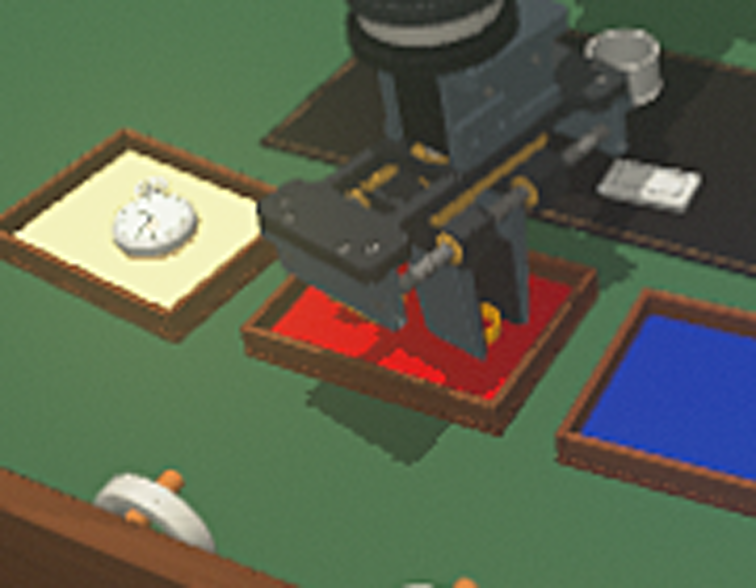

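The watch lies flat in the cream tray at about (155,225). The ring is held level between the fingers in the red tray at about (490,325).

Call:
move_arm([
  {"x": 0,"y": 0,"z": 1.8,"rx": 0,"ry": 0,"rz": 0},
  {"x": 0,"y": 0,"z": 1,"rx": 0,"ry": 0,"rz": 0},
  {"x": 0,"y": 0,"z": 0.4,"rx": 0,"ry": 0,"rz": 0},
  {"x": 0,"y": 0,"z": 0,"rx": 0,"ry": 0,"rz": 0},
  {"x": 0,"y": 0,"z": 0,"rx": 0,"ry": 0,"rz": 0},
])

```text
time_s: 19.9
ee_pos: [676.9, 30.0, 9.0]
ee_rot: [180.0, -0.0, 77.2]
force: [-0.8, 0.1, 2.2]
gripper_width: 22.8
gripper_force: 10.0
```

Call:
move_arm([
  {"x": 0,"y": 0,"z": 0,"rx": 0,"ry": 0,"rz": 0},
  {"x": 0,"y": 0,"z": 0,"rx": 0,"ry": 0,"rz": 0},
  {"x": 0,"y": 0,"z": 0,"rx": 0,"ry": 0,"rz": 0},
  {"x": 0,"y": 0,"z": -10,"rx": 0,"ry": 0,"rz": 0},
  {"x": 0,"y": 0,"z": -20,"rx": 0,"ry": 0,"rz": 0},
  {"x": 0,"y": 0,"z": -30,"rx": 0,"ry": 0,"rz": 0},
  {"x": 0,"y": 0,"z": 0,"rx": 0,"ry": 0,"rz": 0},
  {"x": 0,"y": 0,"z": 0,"rx": 0,"ry": 0,"rz": 0},
], grip=0.4)

```text
time_s: 20.7
ee_pos: [677.4, 30.0, 70.0]
ee_rot: [179.9, -0.0, 77.2]
force: [-1.3, -1.1, 0.2]
gripper_width: 36.4
gripper_force: 0.0
```

```bash
python3 - <<'E'
from h import *
go(532.2,57.7,40,93.5)
E
```

```text
shift tool [  -5.1 -147.8   29.6] rotvec [ 0.002 -0.    -0.284] pos [677.4  30.   70. ] [179.9  -0.   77.2] j [ 2. 34. 86.  0. 60. 14.] t 20.7 w 36.396732473793364
```

Call:
move_arm([
  {"x": -1,"y": -30,"z": 0,"rx": 0,"ry": 0,"rz": 0},
  {"x": -1,"y": -30,"z": 0,"rx": 0,"ry": 0,"rz": 0},
  {"x": -1,"y": -30,"z": 0,"rx": 0,"ry": 0,"rz": 0},
  {"x": -1,"y": -30,"z": 0,"rx": 0,"ry": 0,"rz": 0},
  {"x": -1,"y": -28,"z": 0,"rx": 0,"ry": 0,"rz": 0},
  {"x": 0,"y": 0,"z": 20,"rx": 0,"ry": 0,"rz": -0.142},
  {"x": 0,"y": 0,"z": 20,"rx": 0,"ry": 0,"rz": -0.142},
  {"x": 0,"y": 0,"z": 0,"rx": 0,"ry": 0,"rz": 0},
  {"x": 0,"y": 0,"z": 0,"rx": 0,"ry": 0,"rz": 0},
  {"x": 0,"y": 0,"z": 0,"rx": 0,"ry": 0,"rz": 0},
], grip=0.62)

```text
time_s: 21.7
ee_pos: [532.0, 57.9, 29.2]
ee_rot: [179.9, -0.0, 93.4]
force: [-0.6, -0.4, -0.0]
gripper_width: 56.6
gripper_force: 0.0
```

```bash
python3 - <<'E'
from h import *
go(532.2,57.7,5,93.5)
E
```

```text
shift tool [-0.2  0.1 24.2] rotvec [ 0.001 -0.    -0.002] pos [532.   57.9  29.2] [179.9  -0.   93.4] j [  5.  25. 109.   0.  46.   2.] t 21.7 w 56.64684042469205
```

Call:
move_arm([
  {"x": 0,"y": 0,"z": 10,"rx": 0,"ry": 0,"rz": 0},
  {"x": 0,"y": 0,"z": 9,"rx": 0,"ry": 0,"rz": 0},
  {"x": 0,"y": 0,"z": 4.5,"rx": 0,"ry": 0,"rz": 0},
  {"x": 0,"y": 0,"z": 0,"rx": 0,"ry": 0,"rz": 0},
  {"x": 0,"y": 0,"z": 0,"rx": 0,"ry": 0,"rz": 0},
  {"x": 0,"y": 0,"z": 0,"rx": 0,"ry": 0,"rz": 0},
])

```text
time_s: 22.3
ee_pos: [531.7, 57.9, 5.4]
ee_rot: [180.0, -0.0, 93.5]
force: [-0.9, 0.1, 0.5]
gripper_width: 56.9
gripper_force: 0.0
```

Call:
move_arm([
  {"x": 0,"y": 0,"z": 0,"rx": 0,"ry": 0,"rz": 0},
  {"x": 0,"y": 0,"z": 0,"rx": 0,"ry": 0,"rz": 0},
  {"x": 0,"y": 0,"z": 0,"rx": 0,"ry": 0,"rz": 0},
  {"x": 0,"y": 0,"z": 0,"rx": 0,"ry": 0,"rz": 0},
  {"x": 0,"y": 0,"z": 0,"rx": 0,"ry": 0,"rz": 0},
  {"x": 0,"y": 0,"z": 0,"rx": 0,"ry": 0,"rz": 0},
], grip=0, squeeze=20)

```text
time_s: 22.9
ee_pos: [531.5, 57.9, 5.3]
ee_rot: [180.0, -0.0, 93.5]
force: [0.1, 0.1, 0.2]
gripper_width: 27.5
gripper_force: 20.0
```

Call:
move_arm([
  {"x": 0,"y": 0,"z": -10,"rx": 0,"ry": 0,"rz": 0},
  {"x": 0,"y": 0,"z": -14,"rx": 0,"ry": 0,"rz": 0},
  {"x": 0,"y": 0,"z": -14,"rx": 0,"ry": 0,"rz": 0},
  {"x": 0,"y": 0,"z": 0,"rx": 0,"ry": 0,"rz": 0},
  {"x": 0,"y": 0,"z": 0,"rx": 0,"ry": 0,"rz": 0},
])

```text
time_s: 23.4
ee_pos: [531.4, 57.9, 43.5]
ee_rot: [180.0, -0.0, 93.5]
force: [-0.6, 0.0, -1.4]
gripper_width: 27.3
gripper_force: 20.0
```

```bash
python3 - <<'E'
from h import *
go(677,212,43,93.5)
E
```

```text
shift tool [145.  154.7   0.6] rotvec [ 0.001 -0.    -0.   ] pos [531.4  57.9  43.5] [180.   -0.   93.5] j [  5.  24. 108.   0.  47.   1.] t 23.4 w 27.282472858248077
```

Call:
move_arm([
  {"x": 15,"y": 16,"z": 0,"rx": 0,"ry": 0,"rz": 0},
  {"x": 26,"y": 28,"z": 0,"rx": 0,"ry": 0,"rz": 0},
  {"x": 26,"y": 28,"z": 0,"rx": 0,"ry": 0,"rz": 0},
  {"x": 26,"y": 28,"z": 0,"rx": 0,"ry": 0,"rz": 0},
  {"x": 26,"y": 28,"z": 0,"rx": 0,"ry": 0,"rz": 0},
  {"x": 26,"y": 26.7,"z": 0,"rx": 0,"ry": 0,"rz": 0},
  {"x": 0,"y": 0,"z": 0,"rx": 0,"ry": 0,"rz": 0},
  {"x": 0,"y": 0,"z": 0,"rx": 0,"ry": 0,"rz": 0},
  {"x": 0,"y": 0,"z": 0,"rx": 0,"ry": 0,"rz": 0},
])

```text
time_s: 24.3
ee_pos: [675.6, 211.1, 42.2]
ee_rot: [-179.8, 0.1, 93.5]
force: [-0.1, -0.3, -1.3]
gripper_width: 27.8
gripper_force: 20.0
```

Call:
move_arm([
  {"x": 0,"y": 0,"z": 10,"rx": 0,"ry": 0,"rz": 0},
  {"x": 0,"y": 0,"z": 12,"rx": 0,"ry": 0,"rz": 0},
  {"x": 0,"y": 0,"z": 7,"rx": 0,"ry": 0,"rz": 0},
  {"x": 0,"y": 0,"z": 3,"rx": 0,"ry": 0,"rz": 0},
  {"x": 0,"y": 0,"z": 0,"rx": 0,"ry": 0,"rz": 0},
  {"x": 0,"y": 0,"z": 0,"rx": 0,"ry": 0,"rz": 0},
  {"x": 0,"y": 0,"z": 0,"rx": 0,"ry": 0,"rz": 0},
])

```text
time_s: 25.0
ee_pos: [677.4, 212.2, 11.8]
ee_rot: [179.9, -0.0, 93.5]
force: [-1.0, -0.6, -1.5]
gripper_width: 27.8
gripper_force: 20.0
```

Target height is about 8.3.

Call:
move_arm([
  {"x": 0,"y": 0,"z": 1.8,"rx": 0,"ry": 0,"rz": 0},
  {"x": 0,"y": 0,"z": 1,"rx": 0,"ry": 0,"rz": 0},
  {"x": 0,"y": 0,"z": 0.4,"rx": 0,"ry": 0,"rz": 0},
  {"x": 0,"y": 0,"z": 0,"rx": 0,"ry": 0,"rz": 0},
  {"x": 0,"y": 0,"z": 0,"rx": 0,"ry": 0,"rz": 0},
])

```text
time_s: 25.5
ee_pos: [677.1, 212.1, 8.4]
ee_rot: [180.0, -0.0, 93.5]
force: [-1.3, 0.2, 1.8]
gripper_width: 27.7
gripper_force: 20.0
```

Call:
move_arm([
  {"x": 0,"y": 0,"z": 0,"rx": 0,"ry": 0,"rz": 0},
  {"x": 0,"y": 0,"z": 0,"rx": 0,"ry": 0,"rz": 0},
  {"x": 0,"y": 0,"z": 0,"rx": 0,"ry": 0,"rz": 0},
  {"x": 0,"y": 0,"z": -10,"rx": 0,"ry": 0,"rz": 0},
  {"x": 0,"y": 0,"z": -20,"rx": 0,"ry": 0,"rz": 0},
  {"x": 0,"y": 0,"z": -40,"rx": 0,"ry": 0,"rz": 0},
  {"x": 0,"y": 0,"z": 0,"rx": 0,"ry": 0,"rz": 0},
  {"x": 0,"y": 0,"z": 0,"rx": 0,"ry": 0,"rz": 0},
], grip=0.44)

```text
time_s: 26.3
ee_pos: [677.9, 212.3, 80.2]
ee_rot: [179.8, -0.0, 93.5]
force: [-0.6, -0.5, -0.0]
gripper_width: 40.3
gripper_force: 0.0
```

```bash
python3 - <<'E'
from h import *
go(444.2,-1,70,90)
E
```

```text
shift tool [-198.6 -246.3    9.1] rotvec [ 0.003 -0.001  0.061] pos [677.9 212.3  80.2] [179.8  -0.   93.5] j [16. 36. 80.  0. 64. 13.] t 26.3 w 40.273463873912554
```

Call:
move_arm([
  {"x": -28,"y": -35,"z": 0,"rx": 0,"ry": 0,"rz": 0},
  {"x": -28,"y": -35,"z": 0,"rx": 0,"ry": 0,"rz": 0},
  {"x": -28,"y": -35,"z": 0,"rx": 0,"ry": 0,"rz": 0},
  {"x": -28,"y": -35,"z": 0,"rx": 0,"ry": 0,"rz": 0},
  {"x": -28,"y": -35,"z": 0,"rx": 0,"ry": 0,"rz": 0},
  {"x": -28,"y": -35,"z": 0,"rx": 0,"ry": 0,"rz": 0},
  {"x": -30.6,"y": -36.3,"z": 0,"rx": 0,"ry": 0,"rz": 0},
  {"x": 0,"y": 0,"z": 20,"rx": 0,"ry": 0,"rz": 0.061},
  {"x": 0,"y": 0,"z": 0,"rx": 0,"ry": 0,"rz": 0},
  {"x": 0,"y": 0,"z": 0,"rx": 0,"ry": 0,"rz": 0},
], grip=0.9)

```text
time_s: 27.3
ee_pos: [443.3, -1.1, 57.8]
ee_rot: [-179.9, -0.0, 90.1]
force: [0.6, -0.4, 0.9]
gripper_width: 81.8
gripper_force: 0.0
```

```bash
python3 - <<'E'
from h import *
go(444.2,-1,6,90)
E
```

```text
shift tool [ 0.1  0.9 51.8] rotvec [-0.001 -0.     0.001] pos [443.3  -1.1  57.8] [-179.9   -0.    90.1] j [ -2.  17. 119.   0.  45.  -2.] t 27.3 w 81.79115852243812
```

Call:
move_arm([
  {"x": 0,"y": 0.5,"z": 15,"rx": 0,"ry": 0,"rz": 0},
  {"x": 0,"y": 0,"z": 15,"rx": 0,"ry": 0,"rz": 0},
  {"x": 0,"y": 0,"z": 14,"rx": 0,"ry": 0,"rz": 0},
  {"x": 0,"y": 0,"z": 6,"rx": 0,"ry": 0,"rz": 0},
  {"x": 0,"y": 0,"z": 0,"rx": 0,"ry": 0,"rz": 0},
  {"x": 0,"y": 0,"z": 0,"rx": 0,"ry": 0,"rz": 0},
  {"x": 0,"y": 0,"z": 0,"rx": 0,"ry": 0,"rz": 0},
])

```text
time_s: 28.0
ee_pos: [444.5, -1.1, 8.7]
ee_rot: [179.9, -0.0, 90.0]
force: [0.5, -0.2, 0.5]
gripper_width: 81.8
gripper_force: 0.0
```

Call:
move_arm([
  {"x": 0,"y": 0,"z": 0,"rx": 0,"ry": 0,"rz": 0},
  {"x": 0,"y": 0,"z": 0,"rx": 0,"ry": 0,"rz": 0},
  {"x": 0,"y": 0,"z": 0,"rx": 0,"ry": 0,"rz": 0},
  {"x": 0,"y": 0,"z": 0,"rx": 0,"ry": 0,"rz": 0},
  {"x": 0,"y": 0,"z": 0,"rx": 0,"ry": 0,"rz": 0},
  {"x": 0,"y": 0,"z": 0,"rx": 0,"ry": 0,"rz": 0},
  {"x": 0,"y": 0,"z": 0,"rx": 0,"ry": 0,"rz": 0},
], grip=0, squeeze=12)

```text
time_s: 28.7
ee_pos: [443.8, -1.2, 8.1]
ee_rot: [-180.0, -0.0, 90.0]
force: [-0.3, -1.1, 0.5]
gripper_width: 42.7
gripper_force: 12.0
```

Call:
move_arm([
  {"x": 0,"y": 0,"z": -10,"rx": 0,"ry": 0,"rz": 0},
  {"x": 0,"y": 0,"z": -14,"rx": 0,"ry": 0,"rz": 0},
  {"x": 0,"y": 0,"z": -14,"rx": 0,"ry": 0,"rz": 0},
  {"x": 0,"y": 0,"z": 0,"rx": 0,"ry": 0,"rz": 0},
  {"x": 0,"y": 0,"z": 0,"rx": 0,"ry": 0,"rz": 0},
])

```text
time_s: 29.2
ee_pos: [443.9, -1.2, 46.3]
ee_rot: [179.9, -0.0, 90.0]
force: [-0.4, -0.7, -0.6]
gripper_width: 42.7
gripper_force: 12.0
```

```bash
python3 - <<'E'
from h import *
go(677,142,44,92)
E
```

```text
shift tool [143.3 233.1   2.5] rotvec [ 0.001 -0.    -0.035] pos [443.9  -1.2  46.3] [179.9  -0.   90. ] j [ -2.  18. 120.   0.  43.  -2.] t 29.2 w 42.653493819951215
```

Call:
move_arm([
  {"x": 14,"y": 23,"z": 0,"rx": 0,"ry": 0,"rz": 0},
  {"x": 24,"y": 39,"z": 0,"rx": 0,"ry": 0,"rz": 0},
  {"x": 24,"y": 39,"z": 0,"rx": 0,"ry": 0,"rz": 0},
  {"x": 24,"y": 39,"z": 0,"rx": 0,"ry": 0,"rz": 0},
  {"x": 24,"y": 39,"z": 0,"rx": 0,"ry": 0,"rz": 0},
  {"x": 24,"y": 39,"z": 0,"rx": 0,"ry": 0,"rz": 0},
  {"x": 9.3,"y": 15,"z": 0,"rx": 0,"ry": 0,"rz": -0.035},
  {"x": 0,"y": 0,"z": 0,"rx": 0,"ry": 0,"rz": 0},
  {"x": 0,"y": 0,"z": 0,"rx": 0,"ry": 0,"rz": 0},
  {"x": 0,"y": 0,"z": 0,"rx": 0,"ry": 0,"rz": 0},
])

```text
time_s: 30.2
ee_pos: [675.1, 141.3, 45.3]
ee_rot: [-179.8, 0.0, 92.0]
force: [0.1, -0.2, -0.3]
gripper_width: 42.7
gripper_force: 12.0
```

Call:
move_arm([
  {"x": 0,"y": 0,"z": 10,"rx": 0,"ry": 0,"rz": 0},
  {"x": 0,"y": 0,"z": 12,"rx": 0,"ry": 0,"rz": 0},
  {"x": 0,"y": 0,"z": 7,"rx": 0,"ry": 0,"rz": 0},
  {"x": 0,"y": 0,"z": 2,"rx": 0,"ry": 0,"rz": 0},
  {"x": 0,"y": 0,"z": 0,"rx": 0,"ry": 0,"rz": 0},
  {"x": 0,"y": 0,"z": 0,"rx": 0,"ry": 0,"rz": 0},
  {"x": 0,"y": 0,"z": 0,"rx": 0,"ry": 0,"rz": 0},
])

```text
time_s: 30.9
ee_pos: [677.1, 142.2, 15.5]
ee_rot: [179.9, -0.0, 92.0]
force: [0.5, 0.6, -0.4]
gripper_width: 42.8
gripper_force: 12.0
```

```bash
python3 - <<'E'
from h import *
go(677,142,11.2,92)
E
```

```text
shift tool [-0.2 -0.1  4.3] rotvec [ 0.001 -0.     0.   ] pos [677.1 142.2  15.5] [179.9  -0.   92. ] j [11. 38. 87.  0. 55.  9.] t 30.9 w 42.75513258312877
```

Call:
move_arm([
  {"x": 0,"y": 0,"z": 2,"rx": 0,"ry": 0,"rz": 0},
  {"x": 0,"y": 0,"z": 1.5,"rx": 0,"ry": 0,"rz": 0},
  {"x": 0,"y": 0,"z": 0.6,"rx": 0,"ry": 0,"rz": 0},
  {"x": 0,"y": 0,"z": 0,"rx": 0,"ry": 0,"rz": 0},
  {"x": 0,"y": 0,"z": 0,"rx": 0,"ry": 0,"rz": 0},
])

```text
time_s: 31.4
ee_pos: [676.7, 142.1, 11.1]
ee_rot: [180.0, -0.0, 92.0]
force: [-0.3, 0.3, 0.5]
gripper_width: 43.0
gripper_force: 12.0
```

Call:
move_arm([
  {"x": 0,"y": 0,"z": 0,"rx": 0,"ry": 0,"rz": 0},
  {"x": 0,"y": 0,"z": 0,"rx": 0,"ry": 0,"rz": 0},
  {"x": 0,"y": 0,"z": 0,"rx": 0,"ry": 0,"rz": 0},
  {"x": 0,"y": 0,"z": -10,"rx": 0,"ry": 0,"rz": 0},
  {"x": 0,"y": 0,"z": -20,"rx": 0,"ry": 0,"rz": 0},
  {"x": 0,"y": 0,"z": -40,"rx": 0,"ry": 0,"rz": 0},
  {"x": 0,"y": 0,"z": -40,"rx": 0,"ry": 0,"rz": 0},
  {"x": 0,"y": -45,"z": -40,"rx": 0,"ry": 0,"rz": 0},
  {"x": 0,"y": -45,"z": 0,"rx": 0,"ry": 0,"rz": 0},
  {"x": 0,"y": -45,"z": 0,"rx": 0,"ry": 0,"rz": 0},
], grip=0.58)

```text
time_s: 32.4
ee_pos: [549.0, 137.7, 156.3]
ee_rot: [179.8, -0.1, 92.0]
force: [-0.0, -0.0, 0.2]
gripper_width: 52.9
gripper_force: 0.0
```

```bash
python3 - <<'E'
from h import *
f=cam('scene'); cv2.imwrite('pics/s3.png',cv2.resize(f['img'][140:300,90:350,::-1],None,fx=3,fy=3,interpolation=cv2.INTER_CUBIC))
for l in ['signet_ring','gold_bar','silver_bar','napkin_ring','pocket_watch','loupe']:
    for m in masks_of('scene',l)[:1]:
        P=cloud(f,m['pixels']); print(l,round(m['p'],2),np.round(np.median(P,0),1),np.round(np.percentile(P[:,2],[10,90]),1))
E
```

```text
gold_bar 0.51 [677.7 -40.1  12.9] [11.4 14.3]
silver_bar 0.79 [680.3 213.8  13.9] [10.8 15.1]
napkin_ring 0.59 [678.6 142.1  23. ] [ 9.5 35. ]
pocket_watch 0.63 [514.4 441.1  23.8] [ 17.7 114. ]
loupe 0.65 [496.7 259.   13.3] [ 4.6 15.3]
```

View pics/s3.png

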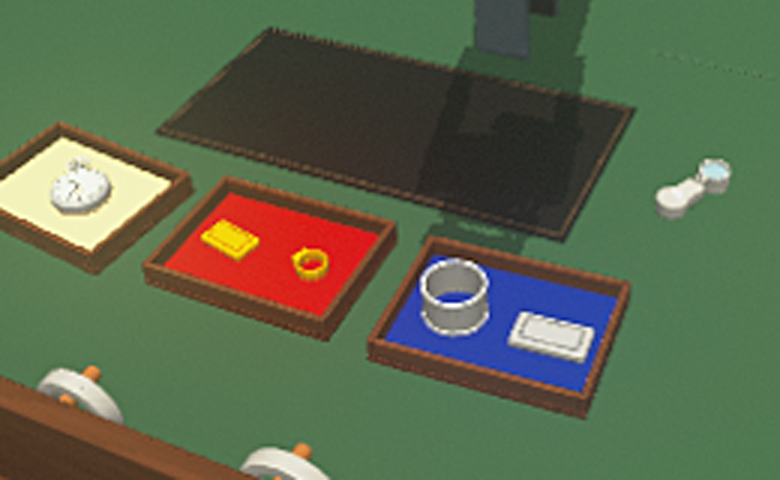

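All five pieces lie flat in the right trays: watch at (80,188), gold bar at (230,238), ring at (310,263), napkin ring at (455,297) and silver bar at (552,335). The loupe hasn't moved, and the robot is clear.

```bash
python3 -c "
from workcell import job_done; print(job_done())"
```

```text
the job is handed in; nothing more can be done
None
```

I handed the job in at about 32 s of the 109 s allowed; in the last picture all five pieces lie flat in their correct trays and the loupe is in place, and no move went near the scale, though it was outside that picture; no verdict came back.

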